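# Sand a brace-panel seam and hold the float clear

## Task

Take the handled sanding float from the tool board and sand the seam of the plastic panel in one slow stroke along its whole length, from the end at the low strip to just short of the tall stop, with the float in line with the seam, pressed clearly harder than its own weight (about 10 N) but without pushing the sprung panel to the bottom of its travel. Then lift the float clear and hold it steady and level in the air over the panel, its sole about 10 cm above it; finish while still holding it there, do not put it down. Keep the float level all the time and leave everything else where it is.

Things in the scene. Friction and masses are not known exactly. Their poses are not given: they have to be found in the camera images.
- float: hand sanding float (the loose block with a handle): flat sole plate 100 x 60 mm, 14 mm thick, pale wood with a dark sole, and on it a straight handle ridge 80 mm long, 24 mm wide, from 14 to 52 mm above the sole. About 0.25 kg (varies), balanced about its middle. Origin: centre of the sole's underside; x along the length and handle, y across, z up. It lies on the tool board
- board: fixed wooden tool board 260 x 210 mm, 18 mm thick, lying on the table; origin at the centre of its underside. It carries the float and the cork block
- bed: fixed aluminium sanding bed on the table, 350 x 120 mm, 28 mm high, carrying the sprung panel; origin at the centre of its underside, x along its length
- panel_face (a point): centre of the top face of the flat lilac plastic panel, 280 (x) x 90 (y) x 8 mm, level, on the bed; the face is 50 mm above the table when not pressed. The seam is a darker line along the panel's x axis through this point. It moves down with the panel
- panel (a joint): how far the panel is pressed down on its springs, in m: 0 at rest, 0.012 at the bottom of its travel. It moves straight down only; stiffness 1.5 N/mm (10 N presses it about 6.7 mm), no preload
- stop: the tall stop: fixed steel block across one end of the bed (either end, varies), 24 mm along the panel, 100 mm across, its top 25 mm above the panel's face, with two dark screw heads on top reaching 29 mm. Origin: centre of its underside, 154 mm from the panel's centre along the seam line; its inner side is 142 mm from the panel's centre
- strip: the low strip: fixed steel bar across the other end of the bed, 24 x 100 mm, 12 mm high, its top 10 mm below the panel's face when the panel is at rest. Origin: centre of its underside, 154 mm from the panel's centre
- cork_block: plain cork block without a handle, 80 x 40 x 25 mm, on the tool board; leave it alone. Origin under its centre
- screwdriver: screwdriver lying on the table between the board and the bed; leave it alone
- adapter: small metal tube adapter, 36 mm square foot, 44 mm high, on the table; leave it alone
- wrench: wrench lying on the table to the left; leave it alone
- foot: prosthetic foot, 240 mm long, with a metal tube stub, 120 mm high, on the right; leave it alone

How it is judged:
On the way, in this order (a step that is already met when the one before it is completed fails the run):
1. the float is pressed down on the panel at the low-strip end, held, pressing over 5 N (contact force between float and bed above 5 N and horizontal distance between float and stop between 0.209 and 0.262 m and y of float in the frame of panel_face between -0.02 and 0.02 m and angle between the x axis of float and the x axis of panel_face, either way round below 0.2 rad and contact force between the fingers and float above 1 N), for 0.2 s.
2. pressed along the seam, a quarter of the way, held, pressing over 5 N (contact force between float and bed above 5 N and horizontal distance between float and stop between 0.174 and 0.209 m and y of float in the frame of panel_face between -0.02 and 0.02 m and angle between the x axis of float and the x axis of panel_face, either way round below 0.2 rad and contact force between the fingers and float above 1 N), for 0.2 s.
3. pressed along the seam, half way, held, pressing over 5 N (contact force between float and bed above 5 N and horizontal distance between float and stop between 0.139 and 0.174 m and y of float in the frame of panel_face between -0.02 and 0.02 m and angle between the x axis of float and the x axis of panel_face, either way round below 0.2 rad and contact force between the fingers and float above 1 N), for 0.2 s.
4. pressed along the seam, three quarters, held, pressing over 5 N (contact force between float and bed above 5 N and horizontal distance between float and stop between 0.099 and 0.139 m and y of float in the frame of panel_face between -0.02 and 0.02 m and angle between the x axis of float and the x axis of panel_face, either way round below 0.2 rad and contact force between the fingers and float above 1 N), for 0.2 s.
5. pressed along the seam up to near the tall stop, held, pressing over 5 N (contact force between float and bed above 5 N and horizontal distance between float and stop between 0.05 and 0.099 m and y of float in the frame of panel_face between -0.02 and 0.02 m and angle between the x axis of float and the x axis of panel_face, either way round below 0.2 rad and contact force between the fingers and float above 1 N), for 0.2 s.
At the end, for the whole second after the job is handed in: the float is held by the fingers alone, over the panel (within 160 mm of its centre along and 60 mm across), its sole 60 to 160 mm above the panel's face, tilted less than 0.1 rad, still (under 20 mm/s and 0.15 rad/s), touching neither bed nor stop, and the panel has sprung back up (z of float in the frame of panel_face between 0.06 and 0.16 m and x of float in the frame of panel_face between -0.16 and 0.16 m and y of float in the frame of panel_face between -0.06 and 0.06 m and angle between float's own z axis and vertical below 0.1 rad and linear speed of float below 0.02 m/s and angular speed of float below 0.15 rad/s and contact force between the fingers and float above 1 N and contact force between float and bed below 0.1 N and contact force between float and stop below 0.1 N and value of joint panel below 0.003 m); the arm keeps its last pose, push and grip.
It fails at once if the panel is pushed to the bottom of its travel (beyond 11.5 mm) (value of joint panel above 0.0115 m).
It fails at once if the float is tipped by more than 0.35 rad (angle between float's own z axis and vertical above 0.35 rad).
It fails at once if another loose thing is moved by more than 30 mm (distance of any of cork_block, screwdriver, adapter, wrench, foot from where it was at the start of the episode above 0.03 m).
It also fails if it takes over 56 s, if anything falls off the work surface, if the arm or the gripper's body presses on something with over 40 N, if the wrist force passes 120 N, or if a joint passes its speed limit or range.

## Robot

A 6-joint arm with a two-finger parallel gripper is mounted at the origin on the work surface. World frame = base frame: x ahead of the robot, y to its left, z up, the work surface at z = 0. Lengths are in m, angles in rad, forces in N, time in s.
With the tool pointing down it reaches from about 0.375 to 0.9 m from the base axis. Payload 3.1 kg.
Tool frame: the origin (TCP) lies midway between the tips of the shut fingers; the grasp point (between the pads) lies bot.grip_point_offset behind it (bot.grip_point_offset is the distance from the TCP to the grasp point, in m); z points along the fingers, y is the line along which they close (so a half turn about z gives the same grasp; the last joint's range is limited). The gripper opens to 87 mm and grips with 3 to 60 N. Pads are 19 mm wide; open, the fingers measure 117 mm over their backs; the gripper's body (75 mm by 190 mm) begins 51 mm behind the grasp point.
Start: joints at [-1.431, 0.527, 1.433, -0, 1.181, -0.178], TCP at [0.195, -0.594, 0.223] pointing down, gripper open.
Joint ranges: [-3.08, 3.08], [-0.75, 2.2], [0.22, 2.44], [-1.43, 4.57], [0, 2.65], [-2.85, 2.85]. Speed limits (rad/s): [2.79, 2.79, 3.14, 3.14, 3.14, 3.14].

## Interface

Orientations are given as a 3x3 rotation matrix whose columns are the frame's x, y, z axes.
In Python, from cell import observe, viewer, finish_job, masks_of, bot gives the robot as it stands. The module is installed in compiled form; this text tells all that it offers.
- The arm moves only by the tool move_arm, never from a script. Its argument "targets" is a list of rows, each a list of 5 numbers: the shift along the tool's x, y, z in cm, then the turn about the tool's z in degrees, then the opening, from -1 (shut) to 1 (fully open). In form: [[dx, dy, dz, twist, claw], ...]. A call has exactly 10 rows; each row is the pose to reach, as a shift and turn from the pose commanded when the call began, along the tool's axes at that moment; what a row does not reach only later rows make up. A row lasts 1/10 s, in which the tool goes at most 50 mm and 8.59 degrees, less where a joint would pass 70% of its speed; a pose out of reach is approached as far as the arm can. A call with a gripper value outside its range is refused whole. The fingers move at their own pace and stop on an object; "force" is the grip in N (left out, the last holds). Time passes only in rows, so rows that repeat a pose let the fingers close, or fill a call up. It gives the time, the measured TCP pose, the force, the opening and the grip force at its end, in the units of the state.
- observe(): the state, without advancing time (a new reading comes with each control period).
- viewer.capture(name): name is "side" or "top"; returns a dict with "image" (420x560x3 uint8, red, green, blue), "range_z" (420x560 float32, m along the optical axis (not along the pixel's ray), 0 where there is no reading), "fx", "fy", "cx", "cy" (pixels), "origin" and "attitude" of the camera in the world. Camera axes: x right, y up, looking along -z (the intrinsics and any distortion apply to the point x, -y, -z); pixel columns grow to the right and rows downward; lengths in m; the calibration is good to about 2 mm. A picture is of the moment at which its call begins.
- finish_job(): hands the job in; it is judged then, once.
Trained networks look in the newest picture that a camera, given by its name, has taken for a name from the list of things; names that differ only in an ending like _2 or _b are one class to them, and where a whole thing is asked for, a point or a joint stands for the part that bears it (a point fixed in the world has none). Each returns a list of dicts, best first, with "score" (0 to 1); they miss things now and then, are a little off and sometimes report something else, mostly with a low value. They report only what shows in the picture. A call takes as long as a camera call.
- masks_of(camera, query): "mask" (420x560 bool, what is visible of it) and "at" ([column, row] in pixels, amid what is visible of it).
The state is a dict: "time": time; "joints": joint angles; "qvel": joint speeds; "tau": joint torques, N m; "ee_pos": TCP position; "orientation": TCP orientation; "contact_force": force on the tool from outside, world axes, zero at the start; "moment": the same for the moment, N m; "grip_width": finger opening in m; "finger_force": force on a finger pad.
Only numpy, scipy, OpenCV 4.12 (cv2) and the standard library are available. Lean on these libraries where they do the work, as an engineer would, in place of code of your own. Each camera call takes 0.05 s, during which the arm holds its last target. There are 200 camera calls.

## Working session

There is one attempt and no reset: what is moved stays moved. The work goes in short steps, Python scripts to look and compute and a tool call to move; the robot and the scene stay as the last step left them, time stands still between calls to the robot, and variables do not carry over. Pictures are saved under pics/ and viewed, at most 10 in all, crops included, and the job is handed in when it is done.

Besides the shell and the picture viewer there is one more tool, called after "Request:" as name(argument=value, ...) on one line, values as JSON. move_arm: Moves the arm, as the interface text tells. Its arguments: {"type":"object","properties":{"targets":{"type":"array"},"force":{"type":"number"}},"required":["targets"]}

```bash
mkdir -p pics
cat > h.py <<'E'
import numpy as np, cv2
from cell import observe, viewer, finish_job, masks_of, bot
def cap(n,save=None):
    c=viewer.capture(n)
    if save: cv2.imwrite('pics/'+save,c['image'][:,:,::-1])
    return c
def cloud(c):
    z=c['range_z'].astype(float); v,u=np.mgrid[:z.shape[0],:z.shape[1]]
    p=np.stack([(u-c['cx'])/c['fx']*z,-(v-c['cy'])/c['fy']*z,-z],-1)
    return p@np.array(c['attitude']).T+np.array(c['origin'])
E
python3 - <<'E'
from h import *
s=observe(); print(s['time'],s['ee_pos'],s['orientation'],s['contact_force'],s['grip_width'],bot.grip_point_offset)
for n in ['top','side']:
    c=cap(n,n+'1.png'); P=cloud(c); print(n,c['origin'],c['attitude'],c['fx'],[k for k in c])
    for q in ['float','panel_face','stop','strip','cork_block','bed','screwdriver','adapter','foot']:
        for m in masks_of(n,q)[:2]:
            M=m['mask']&(c['range_z']>0)
            if M.sum()<5: continue
            p=P[M]; r=cv2.minAreaRect(p[:,:2].astype(np.float32)*1000)
            print(q,round(m['score'],2),np.round(m['at']),M.sum(),np.round(np.median(p,0),4),'rect',np.round(r[0],1),np.round(r[1],1),round(r[2],1),'z',np.round(np.percentile(p[:,2],[5,50,95]),4))
E
```

```text
0.0 [ 0.19522238 -0.59296701  0.22159263] [[ 9.49913734e-01  3.12512068e-01 -3.25153971e-04]
 [ 3.12512043e-01 -9.49911469e-01  2.10347326e-03]
 [ 3.48493292e-04 -2.09973267e-03 -9.99997735e-01]] [-0.07778875 -0.04184809 -0.50571137] 0.08709939289170233 0.0187
top [ 0.33457032 -0.01246378  1.50667561] [[-0.01303594  0.98901604 -0.14723223]
 [-0.99989679 -0.01200421  0.00789394]
 [ 0.00603983  0.14731994  0.98907045]] 459.45663400726454 ['image', 'range_z', 'fx', 'fy', 'cx', 'cy', 'origin', 'attitude']
float 0.57 [334. 227.] 573 [ 0.5071 -0.2146  0.0331] rect [ 510.1 -221. ] [99.9 63.7] 4.5 z [0.0254 0.0331 0.0713]
float 0.27 [205. 220.] 2477 [0.5419 0.1866 0.0487] rect [546.2 189.9] [283.8  96.5] 6.3 z [0.0426 0.0487 0.054 ]
panel_face 0.74 [207. 220.] 2441 [0.542  0.1862 0.0487] rect [546.3 188.5] [284.3  94.3] 5.7 z [0.0428 0.0487 0.054 ]
panel_face 0.35 [266. 276.] 112 [0.3686 0.0044 0.0392] rect [369.3   4.7] [32.3 32.2] 89.3 z [0.0092 0.0392 0.0471]
stop 0.68 [211. 269.] 216 [0.3924 0.1722 0.0387] rect [390.9 171.8] [ 23.  101.5] 5.3 z [0.0334 0.0387 0.0434]
stop 0.66 [201. 173.
[... 1718 characters left out ...]
6]
cork_block 0.57 [287. 196.] 418 [ 0.5118 -0.0952  0.0398] rect [ 511.5 -120.4] [79.2 74.3] 2.4 z [0.0174 0.0398 0.0438]
bed 0.94 [269. 282.] 5462 [0.5455 0.2164 0.047 ] rect [542.4 177. ] [354.4 149. ] 5.4 z [0.0111 0.047  0.051 ]
bed 0.64 [276. 127.] 1315 [ 0.5579 -0.4516  0.0242] rect [ 562.9 -485.7] [314.6 150.2] 50.1 z [0.0072 0.0242 0.1035]
screwdriver 0.81 [291. 225.] 290 [0.4988 0.0092 0.0196] rect [500.1   4.8] [97.7 24. ] 1.7 z [0.008  0.0196 0.0251]
adapter 0.72 [334. 229.] 238 [0.3751 0.0154 0.0196] rect [373.1  -7.5] [69.7 35.1] 88.8 z [-0.0023  0.0196  0.0446]
foot 0.66 [276. 127.] 1282 [ 0.5584 -0.4517  0.025 ] rect [ 564.3 -473.6] [291.2 145.1] 53.8 z [0.0085 0.025  0.1033]
```

Run:
```python
from h import *
big=[]
for n in ['top','side']:
    c=cap(n); P=cloud(c)
    big.append(cv2.resize(c['image'][120:330,120:450,::-1] if n=='top' else c['image'][120:330,140:420,::-1],(620,420) if 0 else (400,300)))
    def rect(t,sel):
        p=P[sel]; r=cv2.minAreaRect(p[:,:2].astype(np.float32)*1000)
        q=p[:,:2]-p[:,:2].mean(0); a=np.degrees(np.arctan2(*np.linalg.svd(q,full_matrices=False)[2][0][::-1]))
        print(n,t,len(p),'rect',np.round(r[0],1),np.round(r[1],1),round(r[2],1),'mean',np.round(p.mean(0),4),'pca',round((a+90)%180-90,1),'z',np.round(np.percentile(p[:,2],[2,50,98]),4))
    x,y,z=P[...,0],P[...,1],P[...,2]; V=c['range_z']>0
    fl=V&(abs(x-.51)<.08)&(abs(y+.218)<.06)
    rect('handle',fl&(z>.058)&(z<.08)); rect('plate',fl&(z>.026)&(z<.04))
    rect('floatall',fl&(z>.026)&(z<.08))
    m=masks_of(n,'panel_face')[0]['mask']&V; rect('panel',cv2.erode(m.astype(np.uint8),np.ones((3,3)))>0)
    rect('panelz',m&(z>.043))
    g=c['image'].astype(int).sum(-1); mm=cv2.erode(m.astype(np.uint8),np.ones((7,7)))>0
    rect('seam',mm&(g<np.median(g[mm])-60))
    rect('stoptop',V&(abs(x-.697)<.03)&(abs(y-.2)<.08)&(z>.067))
    rect('strip',masks_of(n,'strip')[0]['mask']&V&(z>.034))
cv2.imwrite('pics/a.png',np.hstack([cv2.resize(b,(400,300)) for b in big]))
```

```text
top handle 195 rect [ 510.  -219.6] [79.7 24.6] 6.0 mean [ 0.5095 -0.2192  0.0678] pca 4.9 z [0.0601 0.0681 0.0742]
top plate 316 rect [ 506.5 -218.5] [ 67.6 141.1] 88.6 mean [ 0.5084 -0.2174  0.0312] pca 5.6 z [0.0266 0.0311 0.0373]
top floatall 535 rect [ 506.5 -218.5] [ 67.6 141.1] 88.6 mean [ 0.5086 -0.2176  0.0453] pca 5.3 z [0.0267 0.0343 0.0723]
top panel 2138 rect [545.1 186.1] [275.4  84.8] 6.0 mean [0.5417 0.1862 0.0489] pca 5.9 z [0.0426 0.0489 0.0555]
top panelz 2367 rect [544.6 186.9] [280.7  91. ] 6.2 mean [0.5425 0.1865 0.049 ] pca 6.1 z [0.0436 0.0489 0.0554]
top seam 101 rect [544.5 187.5] [255.1   6. ] 6.2 mean [0.5563 0.1889 0.0489] pca 6.1 z [0.0424 0.0496 0.0549]
top stoptop 235 rect [696.9 203.2] [25.3 99.5] 5.5 mean [0.6963 0.2019 0.0748] pca -83.9 z [0.0677 0.0744 0.0847]
top strip 193 rect [391.  169.1] [22.9 96.2] 6.0 mean [0.3914 0.1674 0.0393] pca -84.5 z [0.0348 0.039  0.0446]
side handle 187 rect [ 512.3 -217.1] [80.1 28. ] 5.0 mean [ 0.5133 -0.2143  0.0659] pca 3.7 z [0.0584 0.0667 0.0713]
side plate 264 rect [ 512.5 -217.9] [99.6 64.9] 4.5 mean [ 0.5123 -0.2038  0.0311] pca 3.9 z [0.0263 0.0304 0.0396]
side floatall 570 rect [ 512.5 -217.9] [99.6 64.9] 4.5 mean [ 0.5129 -0.2079  0.0463] pca 3.9 z [0.0269 0.043  0.0701]
side panel 3088 rect [547.1 189.3] [274.   92.1] 5.6 mean [0.5466 0.192  0.0485] pca 6.1 z [0.0449 0.0484 0.052 ]
side panelz 3420 rect [547.1 189. ] [279.1  95.7] 5.9 mean [0.5475 0.1913 0.0484] pca 6.1 z [0.0446 0.0484 0.052 ]
side seam 120 rect [540.8 187.8] [247.2   8.9] 6.8 mean [0.5288 0.1861 0.0488] pca 6.2 z [0.0456 0.0487 0.0521]
side stoptop 342 rect [700.2 205.3] [24.4 99.8] 7.7 mean [0.6988 0.21   0.075 ] pca -83.8 z [0.0691 0.0741 0.0826]
side strip 308 rect [394.7 172.8] [ 26.  100.4] 5.1 mean [0.3937 0.1759 0.0383] pca -84.1 z [0.0347 0.0383 0.0419]
```

View pics/a.png

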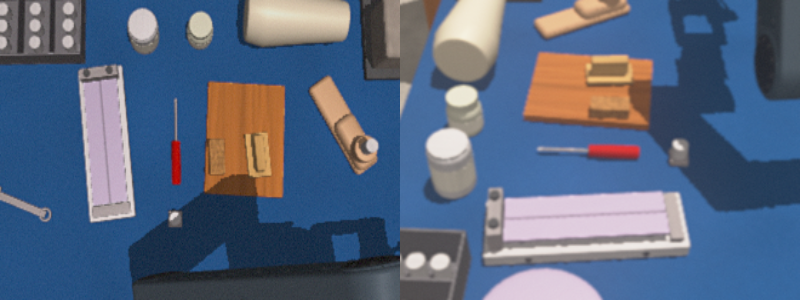

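```bash
cat >> h.py <<'E'
def to(x,y,z,yaw,note=''):
    s=observe(); R=np.array(s['orientation']); d=R.T@(np.array([x,y,z])-s['ee_pos'])
    a=np.degrees(np.arctan2(R[1,0],R[0,0])); t=(a-yaw+180)%360-180
    print(note,'t',round(s['time'],2),'pos',np.round(s['ee_pos'],4),'yaw',round(a,2),'tilt',np.round(R[:2,2],4),'F',np.round(s['contact_force'],2),'grip',round(s['grip_width'],4),np.round(s['finger_force'],1),'-> cm',np.round(d*100,2),'twist',round(t,2))
E
python3 -c "
from h import *
to(.511,-.2185,.14,4.8)"
```

```text
t 1.3 pos [ 0.1953 -0.5937  0.2225] yaw 18.21 tilt [-0.  0.] F [ 0.09 -0.16  0.48] grip 0.0874 0.0 -> cm [ 41.71 -25.77   8.26] twist 13.41
```

Request:
move_arm(targets=[[1,-0.6,0,0.5,1],[3,-1.8,0,1.5,1],[6,-3.7,0,3,1],[10,-6.2,0,5,1],[14,-8.6,0,7,1],[18,-11.1,0,9,1],[22,-13.6,0,11,1],[26,-16,0,12.5,1],[29,-17.9,0,13.4,1],[30,-18.5,0,13.4,1]])

```text
time: 2.3
ee_pos: [0.424, -0.3202, 0.2227]
orientation: [[0.996, 0.088, 0.0], [0.088, -0.996, 0.002], [0.0, -0.002, -1.0]]
contact_force: [-0.8, -0.5, 0.2]
grip_width: 0.0871
finger_force: 0.0
```

```bash
python3 -c "
from h import *
to(.511,-.2185,.12,4.8)"
```

```text
t 2.3 pos [ 0.424  -0.3202  0.2227] yaw 5.03 tilt [0.0001 0.0015] F [-0.75 -0.5   0.2 ] grip 0.0871 0.0 -> cm [ 9.55 -9.35 10.28] twist 0.23
```

Request:
move_arm(targets=[[1,-1,1,0.2,1],[2.5,-2.5,2.5,0.2,1],[4.5,-4.5,4.5,0.2,1],[6.5,-6.5,6.5,0.2,1],[8,-8,8.5,0.2,1],[9,-9,9.5,0.2,1],[9.5,-9.5,10,0.2,1],[9.5,-9.5,10,0.2,1],[9.5,-9.5,10,0.2,1],[9.5,-9.5,10,0.2,1]])

```text
time: 3.3
ee_pos: [0.5093, -0.2227, 0.1235]
orientation: [[0.997, 0.079, 0.001], [0.079, -0.997, -0.001], [0.001, 0.001, -1.0]]
contact_force: [-0.1, 0.6, 0.0]
grip_width: 0.0872
finger_force: 0.0
```

```bash
python3 -c "
from h import *
to(.511,-.2185,.038,4.8)
c=cap('side','s2.png');
cv2.imwrite('pics/s2c.png',cv2.resize(c['image'][60:240,180:400,::-1],(660,540)))
to(.511,-.2185,.038,4.8)"
```

```text
t 3.3 pos [ 0.5093 -0.2227  0.1235] yaw 4.55 tilt [ 0.0014 -0.0013] F [-0.07  0.63  0.01] grip 0.0872 0.0 -> cm [ 0.19 -0.42  8.55] twist -0.25
 t 3.35 pos [ 0.5092 -0.2227  0.1234] yaw 4.54 tilt [ 0.0013 -0.0011] F [ 0.02 -0.03 -0.68] grip 0.0874 0.0 -> cm [ 0.2  -0.41  8.54] twist -0.26
```

View pics/s2c.png

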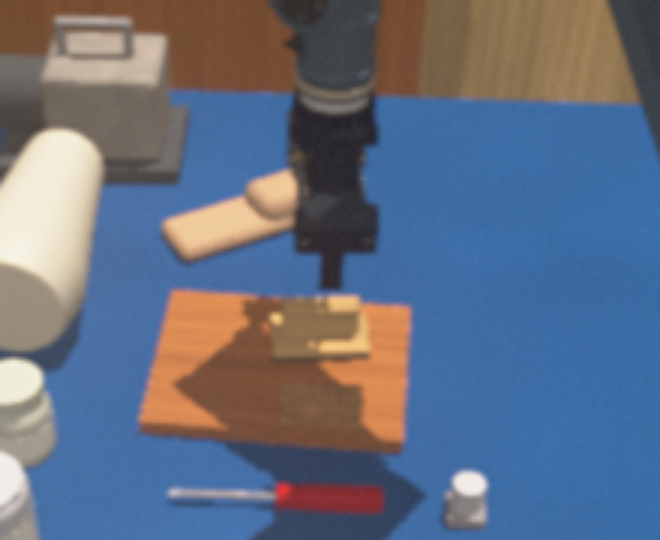

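Request:
move_arm(targets=[[0.2,-0.4,0.5,-0.2,1],[0.2,-0.4,1.5,-0.2,1],[0.2,-0.4,3,-0.2,1],[0.2,-0.4,4.5,-0.2,1],[0.2,-0.4,6,-0.2,1],[0.2,-0.4,7.2,-0.2,1],[0.2,-0.4,8,-0.2,1],[0.2,-0.4,8.4,-0.2,1],[0.2,-0.4,8.5,-0.2,1],[0.2,-0.4,8.5,-0.2,1]])

```text
time: 4.35
ee_pos: [0.5111, -0.2176, 0.0377]
orientation: [[0.996, 0.084, 0.0], [0.084, -0.996, -0.0], [0.0, 0.0, -1.0]]
contact_force: [-0.5, -0.5, 0.3]
grip_width: 0.087
finger_force: 0.0
```

Request:
move_arm(targets=[[0,0,0,0,0],[0,0,0,0,-0.3],[0,0,0,0,-0.5],[0,0,0,0,-0.7],[0,0,0,0,-1],[0,0,0,0,-1],[0,0,0,0,-1],[0,0,0,0,-1],[0,0,0,0,-1],[0,0,0,0,-1]], force=40)

```text
time: 5.35
ee_pos: [0.5111, -0.2177, 0.0376]
orientation: [[0.996, 0.084, 0.0], [0.084, -0.996, -0.0], [0.0, 0.001, -1.0]]
contact_force: [0.0, -0.9, -0.1]
grip_width: 0.0237
finger_force: 40.0
```

```bash
python3 -c "
from h import *
to(.511,-.2185,.20,4.8)"
```

```text
t 5.35 pos [ 0.5111 -0.2177  0.0376] yaw 4.81 tilt [ 0.0004 -0.0005] F [ 0.01 -0.94 -0.1 ] grip 0.0237 40.0 -> cm [-1.000e-02  9.000e-02 -1.624e+01] twist 0.01
```

Request:
move_arm(targets=[[0,0,-0.3,0,-1],[0,0,-1,0,-1],[0,0,-2,0,-1],[0,0,-4,0,-1],[0,0,-6,0,-1],[0,0,-8,0,-1],[0,0,-10,0,-1],[0,0,-11.5,0,-1],[0,0,-12,0,-1],[0,0,-12,0,-1]])

```text
time: 6.35
ee_pos: [0.5112, -0.2176, 0.1587]
orientation: [[0.996, 0.084, 0.002], [0.084, -0.996, -0.001], [0.002, 0.001, -1.0]]
contact_force: [-0.0, -0.9, -1.9]
grip_width: 0.024
finger_force: 40.0
```

```bash
python3 -c "
from h import *
a=np.radians(6.1);e=np.array([np.cos(a),np.sin(a)])
p=np.array([.546,.188])-.086*e
print(p)
to(p[0],p[1],.155,6.1)
c=cap('side');P=cloud(c);m=masks_of('side','float')[0]; p=P[m['mask']&(c['range_z']>0)]
print(m['score'],np.percentile(p,[3,50,97],axis=0))"
```

```text
[0.46048694 0.17886129]
 t 6.35 pos [ 0.5112 -0.2176  0.1587] yaw 4.81 tilt [ 0.0018 -0.0012] F [-0.   -0.85 -1.9 ] grip 0.024 40.0 -> cm [ -1.73 -39.93   0.32] twist -1.29
0.71 [[ 0.46556079 -0.23847627  0.13858649]
 [ 0.52351207 -0.20013608  0.15176222]
 [ 0.56117099 -0.18158442  0.19044233]]
```

Request:
move_arm(targets=[[0,-0.7,0,0,-1],[-0.1,-2,0,0,-1],[-0.2,-4,0,0,-1],[-0.4,-6.5,0,0,-1],[-0.5,-9,0,-0.3,-1],[-0.7,-11.5,0,-0.5,-1],[-0.8,-14,0,-0.7,-1],[-0.9,-16.5,0,-1,-1],[-1,-19,0,-1.2,-1],[-1.1,-21.5,0,-1.3,-1]])

```text
time: 7.45
ee_pos: [0.4803, -0.0014, 0.1574]
orientation: [[0.994, 0.107, -0.001], [0.107, -0.994, 0.001], [-0.001, -0.001, -1.0]]
contact_force: [-0.6, 0.8, -2.1]
grip_width: 0.0238
finger_force: 40.0
```

Request:
move_arm(targets=[[-0.1,-2.5,0,0,-1],[-0.2,-5,0,0,-1],[-0.3,-7.5,0,0,-1],[-0.4,-10,0,0,-1],[-0.5,-12.5,0,0,-1],[-0.6,-14.7,0,0,-1],[-0.7,-16.5,0,0,-1],[-0.8,-17.7,0,0,-1],[-0.8,-18.3,0,0,-1],[-0.8,-18.3,0,0,-1]])

```text
time: 8.45
ee_pos: [0.4538, 0.1778, 0.1575]
orientation: [[0.994, 0.108, -0.0], [0.108, -0.994, -0.0], [-0.0, 0.0, -1.0]]
contact_force: [-0.4, -1.5, -2.3]
grip_width: 0.0239
finger_force: 40.0
```

Request:
move_arm(targets=[[0,0,0,0,-1],[0,0,0,0,-1],[0,0,0,0,-1],[0,0,0,0,-1],[0,0,0,0,-1],[0,0,0,0,-1],[0,0,0,0,-1],[0,0,0,0,-1],[0,0,0,0,-1],[0,0,0,0,-1]])

```text
time: 9.45
ee_pos: [0.4544, 0.177, 0.1576]
orientation: [[0.994, 0.106, 0.0], [0.106, -0.994, 0.0], [0.0, -0.0, -1.0]]
contact_force: [0.3, 0.2, -2.8]
grip_width: 0.0235
finger_force: 40.0
```

```bash
python3 -c "
from h import *
a=np.radians(6.1);e=np.array([np.cos(a),np.sin(a)])
p=np.array([.546,.188])-.083*e
to(p[0],p[1],.0835,6.1)
cs=[cap('side'),cap('top')]
for n,c in zip(['side','top'],cs):
  P=cloud(c);m=masks_of(n,'float')[0]; p=P[m['mask']&(c['range_z']>0)]
  print(n,m['score'],np.percentile(p,[3,50,97],axis=0).round(3))
cv2.imwrite('pics/b.png',np.hstack([cv2.resize(cs[0]['image'][170:350,180:380,::-1],(400,360)),cv2.resize(cs[1]['image'][150:330,130:330,::-1],(400,360))]))
to(p[0][0],p[0][1],.0835,6.1)
"
```

```text
t 9.45 pos [0.4544 0.177  0.1576] yaw 6.11 tilt [0. 0.] F [ 0.31  0.2  -2.79] grip 0.0235 40.0 -> cm [ 0.92 -0.12  7.41] twist 0.01
side 0.56 [[0.414 0.165 0.138]
 [0.485 0.202 0.15 ]
 [0.504 0.212 0.188]]
top 0.3 [[0.427 0.137 0.043]
 [0.605 0.182 0.049]
 [0.678 0.237 0.055]]
 t 9.65 pos [0.4544 0.177  0.1576] yaw 6.11 tilt [-0. -0.] F [-0.17  0.74 -2.21] grip 0.0237 40.0 -> cm [22.94  3.21  7.41] twist 0.01
```

View pics/b.png

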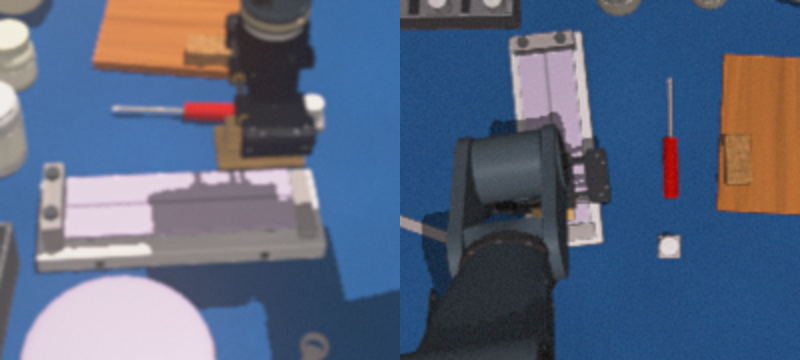

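Request:
move_arm(targets=[[0.2,0,0.5,0,-1],[0.4,-0.1,1.5,0,-1],[0.6,-0.1,2.7,0,-1],[0.9,-0.1,4,0,-1],[0.9,-0.1,5.3,0,-1],[0.9,-0.1,6.5,0,-1],[0.9,-0.1,7.4,0,-1],[0.9,-0.1,8,0,-1],[0.9,-0.1,8.2,0,-1],[0.9,-0.1,8.2,0,-1]])

```text
time: 10.65
ee_pos: [0.4633, 0.179, 0.0754]
orientation: [[0.994, 0.106, -0.0], [0.106, -0.994, -0.0], [-0.0, -0.0, -1.0]]
contact_force: [-0.2, -0.2, -2.5]
grip_width: 0.0237
finger_force: 40.0
```

Request:
move_arm(targets=[[0,0,0.1,0,-1],[0,0,0.2,0,-1],[0,0,0.3,0,-1],[0,0,0.4,0,-1],[0,0,0.5,0,-1],[0,0,0.6,0,-1],[0,0,0.7,0,-1],[0,0,0.8,0,-1],[0,0,0.8,0,-1],[0,0,0.8,0,-1]])

```text
time: 11.65
ee_pos: [0.4633, 0.179, 0.0677]
orientation: [[0.994, 0.106, 0.0], [0.106, -0.994, 0.0], [0.0, 0.0, -1.0]]
contact_force: [-0.9, 0.5, 0.1]
grip_width: 0.0239
finger_force: 40.0
```

```bash
python3 -c "
from h import *
a=np.radians(6.1);e=np.array([np.cos(a),np.sin(a)])
p=np.array([.546,.188])-.083*e
to(p[0],p[1],.0635,6.1)
"
```

```text
t 11.65 pos [0.4633 0.179  0.0677] yaw 6.11 tilt [0.0001 0.    ] F [-0.94  0.47  0.14] grip 0.0239 40.0 -> cm [ 0.02 -0.02  0.42] twist 0.01
```

Request:
move_arm(targets=[[0,0,0.1,0,-1],[0,0,0.2,0,-1],[0,0,0.3,0,-1],[0,0,0.4,0,-1],[0,0,0.5,0,-1],[0,0,0.5,0,-1],[0,0,0.5,0,-1],[0,0,0.5,0,-1],[0,0,0.5,0,-1],[0,0,0.5,0,-1]])

```text
time: 12.65
ee_pos: [0.4633, 0.179, 0.0631]
orientation: [[0.994, 0.106, 0.0], [0.106, -0.994, 0.0], [0.0, 0.0, -1.0]]
contact_force: [-3.3, -0.9, 7.7]
grip_width: 0.0243
finger_force: 40.0
```

```bash
python3 -c "
from h import *
a=np.radians(6.1);e=np.array([np.cos(a),np.sin(a)])
p=np.array([.546,.188])+.07*e
to(p[0],p[1],.0628,6.1)
"
```

```text
t 12.65 pos [0.4633 0.179  0.0631] yaw 6.11 tilt [0.0004 0.    ] F [-3.32 -0.87  7.7 ] grip 0.0243 40.0 -> cm [15.32 -0.02  0.03] twist 0.01
```

Request:
move_arm(targets=[[0.2,0,0,0,-1],[0.5,0,0,0,-1],[0.8,0,0,0,-1],[1.1,0,0,0,-1],[1.4,0,0,0,-1],[1.7,0,0,0,-1],[2,0,0,0,-1],[2.3,0,0,0,-1],[2.6,0,0,0,-1],[2.9,0,0,0,-1]])

```text
time: 13.65
ee_pos: [0.4876, 0.1817, 0.0624]
orientation: [[0.994, 0.107, -0.009], [0.107, -0.994, -0.001], [-0.009, 0.0, -1.0]]
contact_force: [-6.7, -1.4, 8.7]
grip_width: 0.0234
finger_force: 40.0
```

Request:
move_arm(targets=[[0.3,0,0,0,-1],[0.6,0,0,0,-1],[0.9,0,0,0,-1],[1.2,0,0,0,-1],[1.5,0,0,0,-1],[1.8,0,0,0,-1],[2.1,0,0,0,-1],[2.4,0,0,0,-1],[2.7,0,0,0,-1],[3,0,0,0,-1]])

```text
time: 14.65
ee_pos: [0.5176, 0.1849, 0.0624]
orientation: [[0.994, 0.107, -0.009], [0.107, -0.994, -0.001], [-0.009, 0.0, -1.0]]
contact_force: [-7.8, -0.7, 9.0]
grip_width: 0.0235
finger_force: 40.0
```

```bash
python3 -c "
from h import *
a=np.radians(6.1);e=np.array([np.cos(a),np.sin(a)])
p=np.array([.546,.188])+.07*e
to(p[0],p[1],.0628,6.1)
c=cap('side','c.png'); cv2.imwrite('pics/c.png',cv2.resize(c['image'][190:340,180:380,::-1],(600,450)))
"
```

```text
t 14.65 pos [0.5176 0.1849 0.0624] yaw 6.13 tilt [-0.0088 -0.0011] F [-7.76 -0.68  8.98] grip 0.0235 40.0 -> cm [ 9.85  0.   -0.13] twist 0.03
```

View pics/c.png

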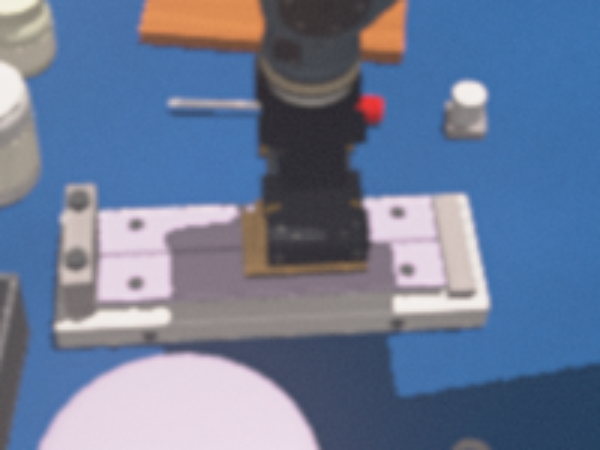

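Request:
move_arm(targets=[[0.3,0,0,0,-1],[0.6,0,0,0,-1],[0.9,0,0,0,-1],[1.2,0,0,0,-1],[1.5,0,0,0,-1],[1.8,0,0,0,-1],[2.1,0,0,0,-1],[2.4,0,0,0,-1],[2.7,0,0,0,-1],[3,0,0,0,-1]])

```text
time: 15.7
ee_pos: [0.5477, 0.1882, 0.0624]
orientation: [[0.994, 0.107, -0.008], [0.107, -0.994, -0.001], [-0.008, 0.0, -1.0]]
contact_force: [-7.9, -1.9, 8.2]
grip_width: 0.0238
finger_force: 40.0
```

Request:
move_arm(targets=[[0.3,0,0,0,-1],[0.6,0,0,0,-1],[0.9,0,0,0,-1],[1.2,0,0,0,-1],[1.5,0,0,0,-1],[1.8,0,0,0,-1],[2.1,0,0,0,-1],[2.4,0,0,0,-1],[2.7,0,0,0,-1],[3,0,0,0,-1]])

```text
time: 16.7
ee_pos: [0.5778, 0.1914, 0.0625]
orientation: [[0.994, 0.107, -0.008], [0.107, -0.994, -0.001], [-0.008, 0.0, -1.0]]
contact_force: [-7.8, -0.2, 7.8]
grip_width: 0.0238
finger_force: 40.0
```

```bash
python3 -c "
from h import *
a=np.radians(6.1);e=np.array([np.cos(a),np.sin(a)])
p=np.array([.546,.188])+.075*e
to(p[0],p[1],.0628,6.1)
c=cap('side'); cv2.imwrite('pics/d.png',cv2.resize(c['image'][190:340,180:380,::-1],(600,450)))
"
```

```text
t 16.7 pos [0.5778 0.1914 0.0625] yaw 6.13 tilt [-0.008 -0.001] F [-7.8  -0.23  7.77] grip 0.0238 40.0 -> cm [ 4.3   0.   -0.07] twist 0.03
```

View pics/d.png

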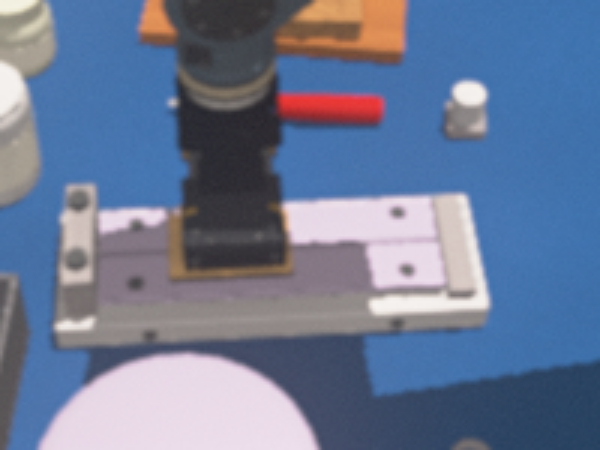

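Request:
move_arm(targets=[[0.3,0,0,0,-1],[0.6,0,0,0,-1],[0.9,0,0,0,-1],[1.2,0,0,0,-1],[1.5,0,0,0,-1],[1.8,0,0,0,-1],[2.1,0,0,0,-1],[2.4,0,0,0,-1],[2.7,0,0,0,-1],[3,0,0,0,-1]])

```text
time: 17.75
ee_pos: [0.6079, 0.1947, 0.0625]
orientation: [[0.994, 0.107, -0.008], [0.107, -0.994, -0.001], [-0.008, 0.0, -1.0]]
contact_force: [-7.1, -0.4, 7.7]
grip_width: 0.0239
finger_force: 40.0
```

Request:
move_arm(targets=[[0.3,0,0,0,-1],[0.6,0,0,0,-1],[0.9,0,0,0,-1],[1.2,0,0,0,-1],[1.5,0,0,0,-1],[1.7,0,0,0,-1],[1.7,0,0,0,-1],[1.7,0,0,0,-1],[1.7,0,0,0,-1],[1.7,0,0,0,-1]])

```text
time: 18.75
ee_pos: [0.6255, 0.1965, 0.0627]
orientation: [[0.994, 0.107, -0.006], [0.107, -0.994, -0.001], [-0.006, 0.0, -1.0]]
contact_force: [-6.5, -0.8, 7.5]
grip_width: 0.0237
finger_force: 40.0
```

```bash
python3 -c "
from h import *
to(.6253,.1965,.17,6.1)
c=cap('side'); cv2.imwrite('pics/e.png',cv2.resize(c['image'][190:340,180:380,::-1],(600,450)))
"
```

```text
t 18.75 pos [0.6255 0.1965 0.0627] yaw 6.12 tilt [-0.0059 -0.0006] F [-6.46 -0.76  7.55] grip 0.0237 40.0 -> cm [ -0.08   0.   -10.73] twist 0.02
```

View pics/e.png

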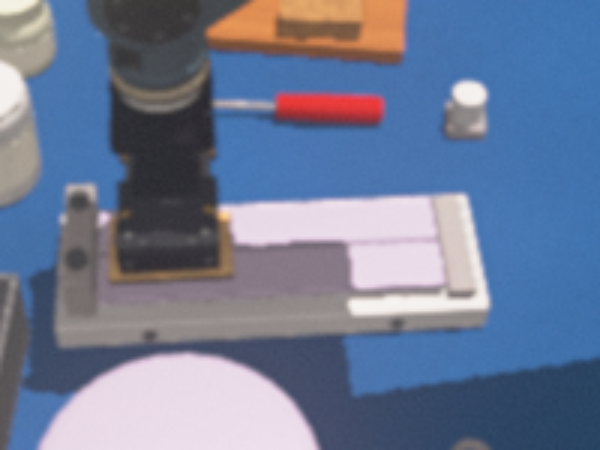

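The float's end (column 110) sits about 11 mm short of the stop's inner side (about column 98), still level on the seam. Lifting now.

Request:
move_arm(targets=[[0,0,-0.3,0,-1],[-0.1,0,-0.8,0,-1],[-0.3,0,-1.7,0,-1],[-0.6,0,-3,0,-1],[-1.2,0,-4.5,0,-1],[-2,0,-6,0,-1],[-3,0,-7.5,0,-1],[-4,0,-9,0,-1],[-5,0,-10.2,0,-1],[-5.5,0,-10.7,0,-1]])

```text
time: 19.8
ee_pos: [0.573, 0.1908, 0.1717]
orientation: [[0.994, 0.107, 0.002], [0.107, -0.994, 0.0], [0.002, -0.0, -1.0]]
contact_force: [0.6, 0.0, -1.9]
grip_width: 0.0237
finger_force: 40.0
```

Request:
move_arm(targets=[[0,0,0,0,-1],[0,0,0,0,-1],[0,0,0,0,-1],[0,0,0,0,-1],[0,0,0,0,-1],[0,0,0,0,-1],[0,0,0,0,-1],[0,0,0,0,-1],[0,0,0,0,-1],[0,0,0,0,-1]])

```text
time: 20.8
ee_pos: [0.5737, 0.1908, 0.1696]
orientation: [[0.994, 0.106, 0.0], [0.106, -0.994, -0.0], [0.0, 0.0, -1.0]]
contact_force: [0.2, -0.3, -1.3]
grip_width: 0.0238
finger_force: 40.0
```

```bash
python3 -c "
from h import *
to(.6253,.1965,.17,6.1)
c=cap('side'); cv2.imwrite('pics/f.png',cv2.resize(c['image'][150:340,180:380,::-1],(600,570)))
"
```

```text
t 20.8 pos [0.5737 0.1908 0.1696] yaw 6.11 tilt [ 0.0001 -0.    ] F [ 0.22 -0.26 -1.32] grip 0.0238 40.0 -> cm [ 5.19 -0.02 -0.04] twist 0.01
```

View pics/f.png

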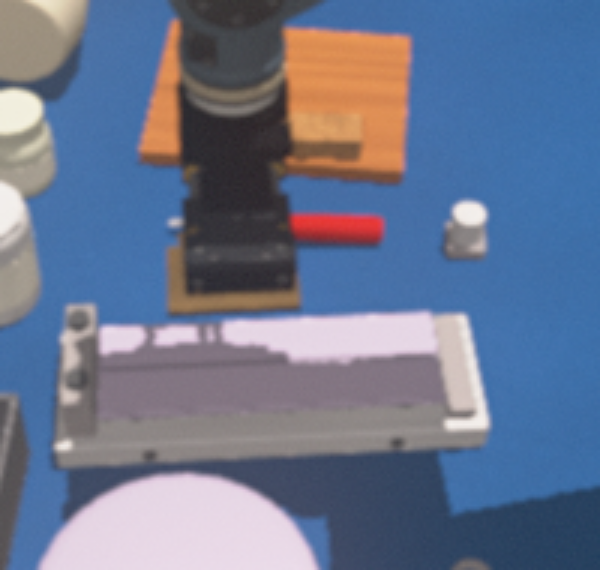

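The float is held level and steady, about 10 cm above the panel (image 235, 290), and the panel has sprung back up.

```bash
python3 -c "
from h import *
print(finish_job())"
```

```text
the job is handed in; nothing more can be done
None
```

I sanded the seam in one stroke with the float, pressing with about 10 N by the wrist force reading, and stopped about 11 mm short of the tall stop; I then handed the job in with the float held level about 10 cm above the panel (no verdict was returned).

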